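# Swing the lever blank to its stop and weight it down

## Robot

A 6-joint arm with a two-finger parallel gripper is mounted at the origin on the work surface. World frame = base frame: x ahead of the robot, y to its left, z up, the work surface at z = 0. Lengths are in m, angles in rad, forces in N, time in s.
With the tool pointing down it reaches from about 0.275 to 0.825 m from the base axis. Payload 4.9 kg.
Tool frame: the origin (TCP) lies on the centre line of the jaws, within the pads' length; the fingertips stand 17 mm ahead of it and the grasp point (between the pads) lies 2 mm behind it; z points along the fingers, y is the line along which they close (so a half turn about z gives the same grasp; the last joint's range is limited). The gripper opens to 85 mm and grips with 20 to 120 N. Pads are 22 mm wide; open, the fingers measure 114 mm over their backs; the gripper's body (76 mm by 85 mm) begins 54 mm behind the grasp point. The pads swing forward as they close: fully open they stand 13 mm farther back than shut.
Start: joints at [-0.134, 0.326, -0.193, 1.052, 0, 1.437], TCP at [0.55, 0, 0.248] pointing down, gripper open.
Joint ranges: [-2.65, 2.65], [-0.97, 1.79], [-1.3, 1.35], [-1.93, 2.1], [-1.47, 1.37], [-3.14, 3.14]. Speed limits (rad/s): [2.57, 2.57, 3.14, 3.14, 3.14, 3.14].

## Interface

Orientations are given as a rotation vector (axis times angle).
In Python, from plant import * gives the robot as it stands. The module is installed in compiled form; this text tells all that it offers.
- The arm moves only by the tool play_rows, never from a script. Its argument "deltas" is a list of rows, each a list of 3 entries, a list of its own where there are three numbers: the opening, from 0 (shut) to 1 (fully open), then the shift along the tool's x, y, z in mm, then the turn about the tool's z in degrees. A call has 1 to 20 rows; each row is the pose to reach, as a shift and turn from the pose commanded when the call began, along the tool's axes at that moment; what a row does not reach only later rows make up. A row lasts 1/10 s, in which the tool goes at most 50 mm and 8.59 degrees, less where a joint would pass 70% of its speed; a pose out of reach is approached as far as the arm can. A call with a gripper value outside its range is refused whole. The fingers move at their own pace and stop on an object; the grip force is fixed at half the most. Time passes only in rows, so rows that repeat a pose let the fingers close. It gives the time, the measured TCP pose, the force, the opening and the grip force at its end, in the units of the state.
- get_state(): the state, without advancing time (a new reading comes with each control period).
- grab_frame(name): name is "scene" or "side" or "wrist"; returns a dict with "img" (384x512x3 uint8, red, green, blue), "intrinsics" (3x3 intrinsics, pixels), "extrinsics" (4x4, takes a point from world to camera coordinates). Camera axes: x right, y down, z forward; pixel columns grow to the right and rows downward; lengths in m; the calibration is good to about 2 mm. A picture is of the moment at which its call begins. There is no depth.
- job_done(): hands the job in; it is judged then, once.
Trained networks look in a picture, given as the dict that the camera call returned (one of the last four; its "shot" number tells which), for a name from the list of things; names that differ only in an ending like _2 or _b are one class to them, and where a whole thing is asked for, a point or a joint stands for the part that bears it (a point fixed in the world has none). Each returns a list of dicts, best first, with "confidence" (0 to 1); they miss things now and then, are a little off and sometimes report something else, mostly with a low value. They report only what shows in the picture. A call takes as long as a camera call. They do not tell look-alikes from the thing itself.
- regions_of(picture, thing): "region" (384x512 bool, what is visible of it) and "at" ([column, row] in pixels, amid what is visible of it).
- landmark_of(picture, thing): "at" ([column, row] in pixels: a listed point, or the origin of a listed thing).
The state is a dict: "time_s": time; "q": joint angles; "dq": joint speeds; "effort": joint torques, N m; "tool_pos": TCP position; "tcp_rot": TCP orientation; "ft_force": force on the tool from outside, world axes, zero at the start; "ft_torque": the same for the moment, N m; "opening": finger opening in m; "grasp_force": force on a finger pad.
Only numpy, scipy, OpenCV 4.12 (cv2) and the standard library are available. Lean on these libraries where they do the work, as an engineer would, in place of code of your own. Each camera call takes 0.05 s, during which the arm holds its last target. There are 200 camera calls.

## Task

On the jig board, swing the aluminium bar round its pivot pin until its side lies flush against the low steel stop block. Then pick up the steel weight and set it down, without dropping it, upright and centred across the bar's width on its outer half (the half towards the free end), so that the bar stays held against the stop. Leave everything else where it is.

Things in the scene. Friction and masses are not known exactly. Their poses are not given: they have to be found in the camera images.
- jig: plywood jig board, 300 (its x) x 270 (its y) x 12 mm, fixed to the bench; origin at the centre of its underside. The fixed 10 mm pivot pin stands at board x = +40, y = +100 mm under a dark round head 28 mm across, top 43 mm above the bench. On the board are only the stop, the bar and a wood offcut
- bar: aluminium bar 210 x 40 x 15 mm, 0.33 kg, lying on the board (top 27 mm above the bench), turning on the pin with sliding friction; the pin's head keeps it on. Origin: centre of the pin hole, underside; x to the free end (bar from x = -20 to 190 mm), y across, z up. It starts 0.5 to 0.95 rad clockwise (from above) of the stop: push its -y side, counter-clockwise
- bar_end (a point): point in the bar near its free end, at bar x = 170 mm, half-way up its thickness
- stop: dark steel stop block 50 x 26 x 11 mm, fixed on the board at a varying angle. Its origin is NOT on the block but at the pin, on the board's top (12 mm above the bench); x is the way the bar points when against the stop. The block covers x = 130 to 180 mm, its face at y = +20 mm meets the bar's +y side. The bar's top is 4 mm above the block's
- weight_center (a point): on the axis of the turned steel weight, 33 mm above its underside; z is its axis. About 0.6 kg, standing on the bench to the right near a bottle and a spool: disc 60 mm across, 26 mm high; 18 mm neck; knob 30 mm across, 40 to 66 mm above the underside, by which it is lifted (knob centre 20 mm above this point)
- glue_bottle: small clear glue bottle with a white cap, 44 mm across, 100 mm tall, standing; origin at the centre of its underside; a bystander, to be left alone
- spool: grey spool with two flanges, 60 mm across, 50 mm tall, standing; origin at the centre of its underside; a bystander, to be left alone
- offcut: wood offcut 50 x 35 x 20 mm, lying on the jig board in a corner outside the bar's sweep; origin at the centre of its underside; a bystander, to be left alone
- screwdriver: screwdriver lying left of the jig, about 200 mm long; origin at the middle of its underside; a bystander, to be left alone
- glue_gun: blue glue gun lying on its side, about 200 x 130 x 30 mm, to the left; origin at its barrel's underside; a bystander, to be left alone
Mind the look-alikes: they are no part of the job. What is shaped like the part that bears weight_center but green or yellow is not meant.

How it is judged:
On the way, in this order (a step that is already met when the one before it is completed fails the run):
1. the bar lies against the stop (its bar_end point within 5 mm of its place) and is still, with the weight not yet on it (y of bar_end in the frame of stop above -0.005 m and x of bar_end in the frame of stop above 0.15 m and linear speed of bar below 0.02 m/s and angular speed of bar below 0.1 rad/s), for 0.2 s.
2. the weight stands on the outer half of the bar (x of weight_center in the frame of bar between 0.085 and 0.185 m and y of weight_center in the frame of bar between -0.015 and 0.015 m and z of weight_center in the frame of bar between 0.044 and 0.052 m and angle between weight_center's own z axis and vertical below 0.08 rad), for 0.2 s.
At the end, for the whole second after the job is handed in: The bar lies against the stop (its bar_end point no more than 5 mm short of its place there), the weight stands upright (within 0.08 rad) on top of the bar, its axis 85 to 185 mm from the pin and within 15 mm of the bar's centre line; bar and weight are at rest, everything is released (all of step 1 and all of step 2 and linear speed of weight below 0.02 m/s); the robot touches nothing.
It fails at once if the weight is dropped (moving faster than 0.6 m/s while not held) (linear speed of weight above 0.6 m/s and contact force between the fingers and weight below 0.1 N).
It fails at once if the weight is tipped by more than 0.6 rad (angle between weight_center's own z axis and vertical above 0.6 rad).
It fails at once if a bystander is moved by more than 30 mm (distance of any of glue_bottle, spool, offcut, screwdriver, glue_gun from where it was at the start of the episode above 0.03 m).
It fails at once if the bottle is tipped over (angle between glue_bottle's own z axis and vertical above 0.5 rad).
It also fails if it takes over 58 s, if anything falls off the work surface, if the arm or the gripper's body presses on something with over 40 N, if the wrist force passes 120 N, or if a joint passes its speed limit or range.

## Working session

There is one attempt and no reset: what is moved stays moved. The work goes in short steps, Python scripts to look and compute and a tool call to move; the robot and the scene stay as the last step left them, time stands still between calls to the robot, and variables do not carry over. Pictures are saved under pics/ and viewed, at most 10 in all, crops included, and the job is handed in when it is done.

Besides the shell and the picture viewer there is one more tool, called after ">>>" as name([rows], argument=value, ...), one row to a line, values as JSON. play_rows: Moves the arm, as the interface text tells. Its arguments: {"type":"object","properties":{"deltas":{"type":"array"}},"required":["deltas"]}

```bash
mkdir -p pics
cat > h.py <<'E'
from plant import *
import numpy as np, cv2
def P(f): return np.array(f["intrinsics"])@np.array(f["extrinsics"])[:3]
def save(f,n,crop=None,s=1):
    im=f["img"][:,:,::-1]
    if crop: c0,r0,c1,r1=crop; im=im[r0:r1,c0:c1]
    cv2.imwrite("pics/"+n,cv2.resize(im,None,fx=s,fy=s,interpolation=cv2.INTER_CUBIC))
def atz(f,uv,z):
    M=P(f); H=np.column_stack([M[:,0],M[:,1],M[:,2]*z+M[:,3]])
    p=np.linalg.solve(H,[uv[0],uv[1],1]); return p[:2]/p[2]
def tri(fs,uvs):
    A=[]
    for f,(u,v) in zip(fs,uvs):
        M=P(f); A+= [u*M[2]-M[0], v*M[2]-M[1]]
    A=np.array(A); return np.linalg.lstsq(A[:,:3],-A[:,3],rcond=None)[0]
def proj(f,p):
    q=P(f)@np.append(p,1); return q[:2]/q[2]
E
cat > a.py <<'E'
from h import *
fs=[grab_frame("scene"),grab_frame("side")]
im=np.vstack([f["img"] for f in fs])[:,:,::-1]
for n,f in zip(("scene","side"),fs):
    save(f,n+"0.png",s=1.5)
    for t in ["jig","bar","bar_end","stop","weight_center","glue_bottle","spool","offcut"]:
        print(n,t,[(np.round(d["at"],1).tolist(),round(d["confidence"],2)) for d in landmark_of(f,t)][:4])
print(get_state())
E
python3 a.py
```

```text
scene jig [([243.8, 224.0], 0.61)]
scene bar [([279.3, 231.2], 0.94)]
scene bar_end [([216.6, 210.5], 0.71)]
scene stop [([282.3, 234.3], 0.3)]
scene weight_center [([180.3, 158.2], 0.95), ([164.1, 177.1], 0.78), ([155.6, 155.0], 0.77)]
scene glue_bottle [([112.8, 184.9], 0.94)]
scene spool [([110.9, 224.4], 0.75), ([240.1, 224.1], 0.4)]
scene offcut [([212.0, 199.4], 0.52)]
side jig [([268.1, 197.8], 0.84)]
side bar [([248.1, 179.4], 0.79)]
side bar_end [([276.2, 202.5], 0.59)]
side stop []
side weight_center [([291.5, 256.2], 0.87), ([276.1, 292.9], 0.6), ([255.9, 266.2], 0.57)]
side glue_bottle [([347.7, 293.9], 0.64)]
side spool [([362.2, 236.2], 0.76)]
side offcut [([204.4, 146.0], 0.64), ([265.1, 225.4], 0.56)]
{'time_s': 0.9, 'q': array([-1.34213083e-01,  3.26168117e-01, -1.92582554e-01,  1.05202298e+00,
       -1.72991559e-05,  1.43653804e+00]), 'dq': array([ 1.46904386e-03, -3.77410678e-04,  6.43776583e-04, -1.19848559e-03,
       -7.55908886e-05,  3.30841882e-04]), 'effort': array([ 9.78441713e-04, -4.43312824e+01,  2.62763822e+01,  7.27503357e-04,
       -1.15838079e-04,  1.45694844e-05]), 'tool_pos': array([ 5.50018156e-01, -3.19781357e-06,  2.48304850e-01]), 'tcp_rot': array([ 2.22137109e+00,  2.22147151e+00, -2.02839690e-08]), 'ft_force': array([0.56826225, 0.40416325, 0.08952932]), 'ft_torque': array([ 0.02911347, -0.04133759, -0.01729898]), 'grasp_force': 0.0, 'opening': 0.08538019390014315}
```

View pics/scene0.png

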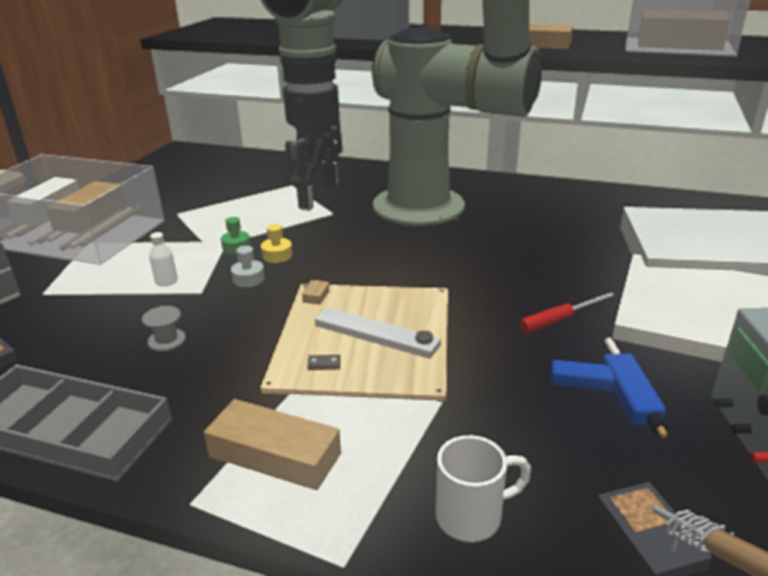

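View pics/side0.png

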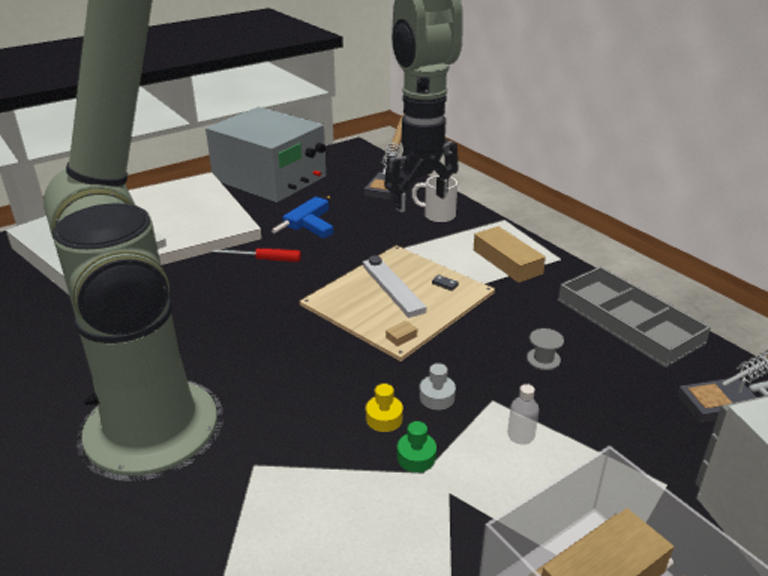

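Scene picture (1.5x): board at (360,340), bar from its pin (425,338) to its free end (320,320), stop (323,361), offcut (316,291). Side picture: bar from (375,260) to (412,308), stop (446,282).
Weight candidates are grey (247,268), green (235,237) and yellow (276,245) in scene, and grey (437,387), green (417,447), yellow (384,408) in side. The grey one fits because it is bare steel.

```bash
cat > b.py <<'E'
from h import *
fs=[grab_frame("scene"),grab_frame("side")]
out=[cv2.resize(fs[0]["img"][140:275,130:310],(800,600),interpolation=cv2.INTER_CUBIC)[:, :,::-1],]
cv2.imwrite("pics/crop_scene.png",out[0])
save(fs[1],"crop_side.png",(190,155,340,275),5)
w=tri(fs,[(164.1,177.1),(291.5,256.2)]);print("weight",w)
print("err",proj(fs[0],w),proj(fs[1],w))
for n,a,b in [("bottle",(112.8,184.9),(347.7,293.9)),("spool",(110.9,224.4),(362.2,236.2)),("bar",(279.3,231.2),(248.1,179.4)),("barend",(216.6,210.5),(276.2,202.5)),("jig",(243.8,224),(268.1,197.8)),("offcut",(212,199.4),(265.1,225.4))]:
    p=tri(fs,[a,b]);print(n,p.round(4))
print("tcp",proj(fs[0],get_state()["tool_pos"]),proj(fs[1],get_state()["tool_pos"]))
E
python3 b.py
```

```text
weight [ 0.42410295 -0.2169507   0.0285518 ]
err [163.81539859 177.21446528] [291.22427739 256.10517285]
bottle [ 4.665e-01 -3.708e-01  3.000e-04]
spool [ 0.6477 -0.2465  0.0089]
bar [0.5559 0.1629 0.0128]
barend [ 0.5383 -0.0063  0.0271]
jig [0.5519 0.0621 0.0041]
offcut [ 0.4624 -0.0537  0.0061]
tcp [211.27848603 129.3516578 ] [280.57076426 133.42979276]
```

View pics/crop_scene.png

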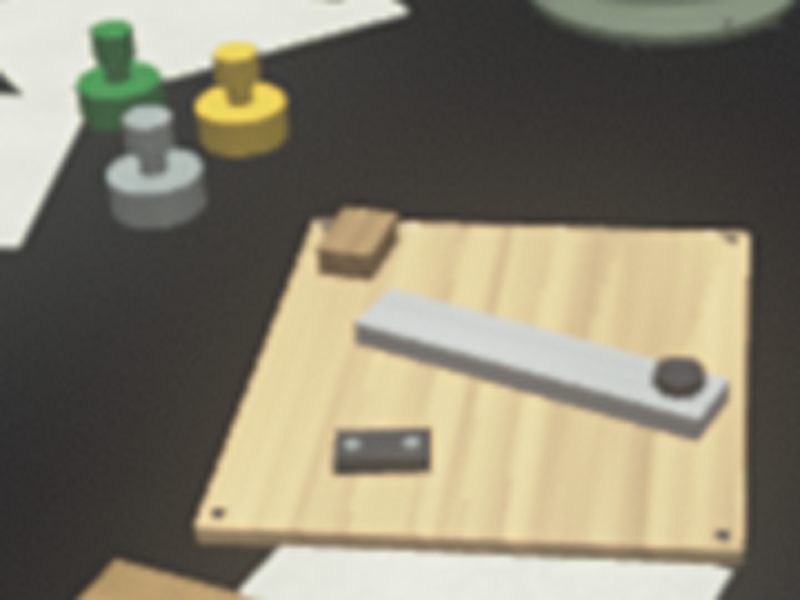

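View pics/crop_side.png

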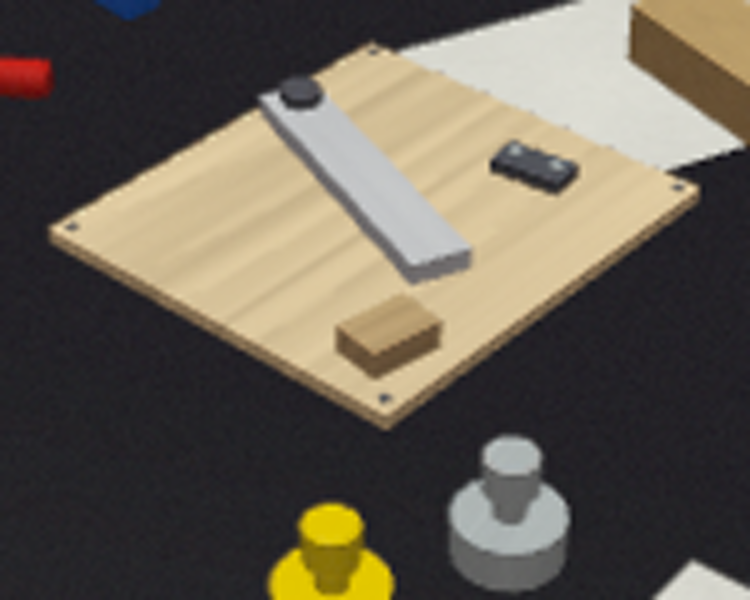

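The grey weight shows in crop_scene at (155,165) and in crop_side at (510,510). It is clearly bare steel, while its neighbours are green and yellow. The stop's top face is at (383,446) in crop_scene and (535,164) in crop_side; the pin head is at (679,371) and (301,91).

```bash
cat > c.py <<'E'
from h import *
fs=[grab_frame("scene"),grab_frame("side")]
S=lambda u,v:(130+u*.225-.4,140+v*.225-.4)
D=lambda u,v:(190+u/5-.4,155+v/5-.4)
def both(n,a,b,z): print(n,tri(fs,[S(*a),D(*b)]).round(4),atz(fs[0],S(*a),z).round(4),atz(fs[1],D(*b),z).round(4))
both("pin top",(679,369),(301,89),.043)
both("stop ctr",(383,446),(535,164),.023)
both("stop face L",(337,430),(556,190),.023)
both("stop face R",(430,430),(492,160),.023)
both("bar end near",(391,290),(410,265),.027)
both("bar end far",(357,324),(470,248),.027)
both("bar pin corner far",(700,422),(323,86),.027)
both("bar pin corner near",(728,385),(258,97),.027)
both("weight top",(148,117),(512,455),.066)
both("weight disc top",(155,172),(509,520),.026)
both("jigcorner",(750,232),(50,232),.012)
both("jigcorner2",(198,531),(699,190),.012)
both("jigcorner3",(315,219),(386,418),.012)
both("offcut top",(362,222),(390,318),.032)
E
python3 c.py
```

```text
pin top [0.5611 0.167  0.0381] [0.5666 0.1694] [0.5566 0.1591]
stop ctr [0.6457 0.0332 0.0199] [0.6483 0.0357] [0.6429 0.0285]
stop face L [0.6386 0.0042 0.019 ] [0.6425 0.0075] [ 0.6349 -0.0014]
stop face R [0.6263 0.0516 0.0204] [0.6286 0.0537] [0.624  0.0475]
bar end near [ 0.5126 -0.016   0.0256] [ 0.5146 -0.015 ] [ 0.5114 -0.0176]
bar end far [ 0.5517 -0.0213  0.0253] [ 0.5529 -0.0196] [ 0.5504 -0.0242]
bar pin corner far [0.5876 0.1835 0.0242] [0.5872 0.1864] [0.5853 0.1757]
bar pin corner near [0.5458 0.1917 0.024 ] [0.5511 0.1922] [0.5431 0.1887]
weight top [ 0.4235 -0.2166  0.0636] [ 0.4262 -0.2133] [ 0.4222 -0.2199]
weight disc top [ 0.422  -0.2185  0.023 ] [ 0.4252 -0.2146] [ 0.4204 -0.2224]
jigcorner [0.3682 0.1585 0.0094] [0.3687 0.1608] [0.3667 0.152 ]
jigcorner2 [ 0.722  -0.0347  0.008 ] [ 0.7254 -0.0311] [ 0.7182 -0.04  ]
jigcorner3 [ 0.4287 -0.1046  0.0104] [ 0.4294 -0.1025] [ 0.428  -0.1077]
offcut top [ 0.4641 -0.0574  0.0349] [ 0.4558 -0.0578] [ 0.4674 -0.0576]
```

>>> play_rows([
  [0,[38,-60,60],8],
  [0,[38,-60,80],16],
  [0,[38,-60,100],25],
  [0,[38,-60,110],33],
  [0,[38,-60,125],42],
  [0,[38,-60,140],50],
  [0,[38,-60,150],59],
  [0,[38,-60,170],67],
  [0,[38,-60,190],71],
  [0,[38,-60,205],71],
  [0,[38,-60,213],71],
  [0,[38,-60,213],71],
])

```text
time_s: 2.3
tool_pos: [0.4893, 0.0381, 0.0345]
tcp_rot: [-3.098, -0.519, 0.003]
ft_force: [0.5, -0.2, -0.2]
opening: -0.0002
grasp_force: 0.0
```

```bash
cat > d.py <<'E'
from h import *
s=get_state(); print({k:np.round(s[k],3) for k in("time_s","q","tool_pos","tcp_rot","ft_force","opening")})
fs=[grab_frame("scene"),grab_frame("side")]
print("yellow",tri(fs,[(180.3,158.2),(255.9,266.2)]),"green",tri(fs,[(155.6,155),(276.1,292.9)]))
save(fs[0],"push0.png",(130,140,310,275),4)
E
python3 d.py
```

```text
{'time_s': np.float64(2.3), 'q': array([-0.073,  0.482, -0.602,  0.489, -0.   ,  2.737]), 'tool_pos': array([0.489, 0.038, 0.034]), 'tcp_rot': array([-3.098e+00, -5.190e-01,  3.000e-03]), 'ft_force': array([ 0.522, -0.213, -0.245]), 'opening': np.float64(-0.0)}
yellow [ 0.32182317 -0.21135442  0.04236115] green [ 0.31211658 -0.30311385  0.0353667 ]
```

>>> play_rows([
  [0,[6,3,0],0],
  [0,[12,6,0],0],
  [0,[18,9,0],0],
  [0,[24,12,0],0],
  [0,[30,16,0],0],
  [0,[36,19,0],0],
  [0,[42,22,0],0],
  [0,[48,25,0],0],
  [0,[54,28,0],0],
  [0,[60,31,0],0],
  [0,[65,34,0],0],
  [0,[68,35,0],0],
  [0,[70,36,0],0],
  [0,[70,36,0],0],
])

```text
time_s: 3.8
tool_pos: [0.5684, 0.0267, 0.0353]
tcp_rot: [3.098, 0.518, 0.001]
ft_force: [0.2, -0.7, 0.4]
opening: -0.0001
grasp_force: 0.0
```

```bash
cat > e.py <<'E'
from h import *
fs=[grab_frame("scene"),grab_frame("side")]
a=cv2.resize(fs[0]["img"][140:275,150:310],None,fx=2.5,fy=2.5); b=cv2.resize(fs[1]["img"][155:290,190:350],None,fx=2.5,fy=2.5)
cv2.imwrite("pics/push1.png",np.hstack([a,b])[:,:,::-1])
print(get_state()["time_s"])
E
python3 e.py
```

```text
3.9
```

View pics/push1.png

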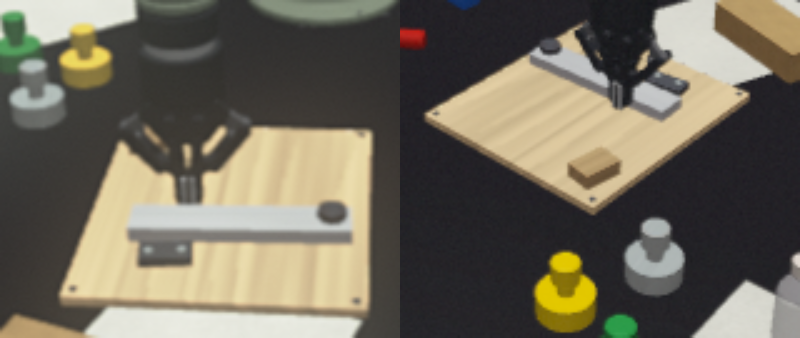

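The bar has swung with the fingers and is nearly on the stop: bar end at (128,222), stop at (165,252) in the left view. I'll keep pushing slowly.

>>> play_rows([
  [0,[2,1,0],0],
  [0,[4,1,0],0],
  [0,[6,2,0],0],
  [0,[8,2,0],0],
  [0,[9,2,0],0],
  [0,[9,2,0],0],
])

```text
time_s: 4.5
tool_pos: [0.5776, 0.0277, 0.0353]
tcp_rot: [3.098, 0.518, 0.001]
ft_force: [-0.3, -0.4, -0.2]
opening: -0.0001
grasp_force: 0.2
```

>>> play_rows([
  [0,[1,0,0],0],
  [0,[2,0,0],0],
  [0,[3,0,0],0],
  [0,[4,0,0],0],
  [0,[4,0,0],0],
])

```text
time_s: 5.0
tool_pos: [0.5799, 0.0287, 0.0352]
tcp_rot: [3.098, 0.518, -0.003]
ft_force: [-4.2, -2.2, 4.0]
opening: -0.0003
grasp_force: 2.5
```

>>> play_rows([
  [0,[1,0,0],0],
  [0,[2,0,0],0],
  [0,[2,0,0],0],
  [0,[2,0,0],0],
])

```text
time_s: 5.4
tool_pos: [0.58, 0.0288, 0.0351]
tcp_rot: [3.097, 0.517, -0.009]
ft_force: [-8.6, -4.2, 6.7]
opening: -0.0002
grasp_force: 4.8
```

```bash
cat > f.py <<'E'
from h import *
fs=[grab_frame("scene"),grab_frame("side")]
a=cv2.resize(fs[0]["img"][175:255,170:290],(800,533),interpolation=cv2.INTER_CUBIC)
cv2.imwrite("pics/push2.png",a[:,:,::-1])
E
python3 f.py
```

```text
(no output)
```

View pics/push2.png

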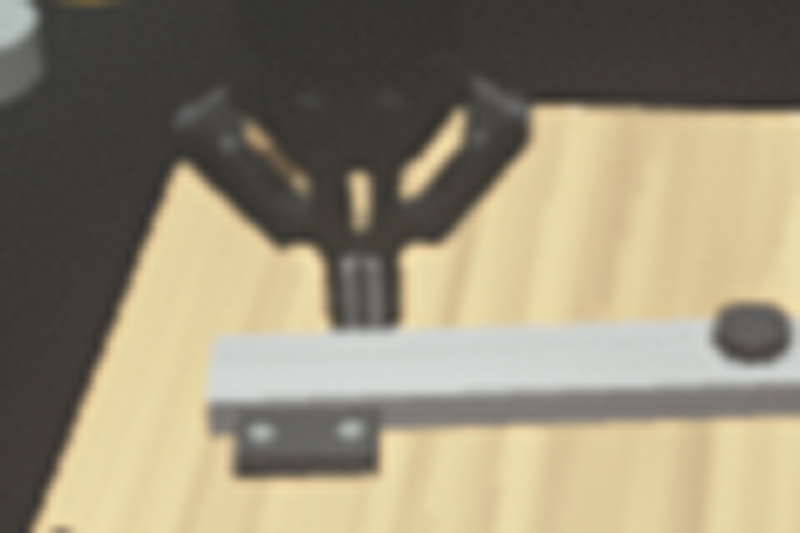

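The bar is flush with the stop: stop at (305,445), bar side right at its face, and the tool no longer gives. Next I back off and go above the weight.

>>> play_rows([
  [0,[-8,0,0],0],
  [0,[-20,0,0],0],
  [0,[-30,0,-10],0],
  [0.4,[-40,10,-50],0],
  [0.65,[-70,40,-90],0],
  [0.65,[-105,70,-120],0],
  [0.65,[-140,100,-120],0],
  [0.65,[-175,130,-120],0],
  [0.65,[-205,160,-120],0],
  [0.65,[-225,175,-120],0],
  [0.65,[-232,181,-120],0],
  [0.65,[-232,181,-120],0],
])

```text
time_s: 6.7
tool_pos: [0.4223, -0.2178, 0.1559]
tcp_rot: [3.098, 0.515, 0.002]
ft_force: [0.2, 0.6, -0.4]
opening: 0.0556
grasp_force: 0.0
```

```bash
cat > g.py <<'E'
from h import *
s=get_state(); print(s["time_s"],s["tool_pos"],s["tcp_rot"],s["opening"])
fs=[grab_frame("wrist"),grab_frame("scene"),grab_frame("side")]
save(fs[0],"wrist1.png",s=1.2)
for f in fs:
    print([(np.round(d["at"],1).tolist(),round(d["confidence"],2)) for d in landmark_of(f,"weight_center")])
w=np.array([.4235,-.2165,.033]); 
for z in (0.033,.066,.026): print(z,proj(fs[0],[.4235,-.2165,z]))
for n,f in zip("sd",fs[1:]):
    print(n,[(np.round(d["at"],1).tolist(),round(d["confidence"],2)) for t in("bar_end","bar") for d in landmark_of(f,t)])
    be=np.array([.5625+.17*np.cos(np.radians(-70)),.1675+.17*np.sin(np.radians(-70)),.0195]); print("pred bar_end",proj(f,be))
np.savez("wf.npz",K=fs[0]["intrinsics"],E=fs[0]["extrinsics"])
E
python3 g.py
```

```text
6.7 [ 0.42230906 -0.21775507  0.1559355 ] [3.09849418e+00 5.15003220e-01 2.41694453e-03] 0.05559814194377104
[([305.1, 331.8], 0.79), ([250.8, 189.1], 0.69), ([204.3, 294.2], 0.66)]
[([164.5, 176.8], 0.66), ([155.2, 153.0], 0.59), ([181.7, 159.5], 0.57)]
[([292.8, 254.9], 0.9), ([254.4, 268.6], 0.86), ([276.2, 294.9], 0.81)]
0.033 [251.15364576 189.49282518]
0.066 [251.14187062 204.45171935]
0.026 [251.15579065 186.7680009 ]
s [([208.3, 232.1], 0.62), ([279.0, 234.7], 0.69)]
pred bar_end [209.41306966 232.25319625]
d [([266.0, 201.5], 0.24), ([247.6, 179.0], 0.82), ([291.9, 253.6], 0.21)]
pred bar_end [295.20151962 193.68541378]
```

View pics/wrist1.png

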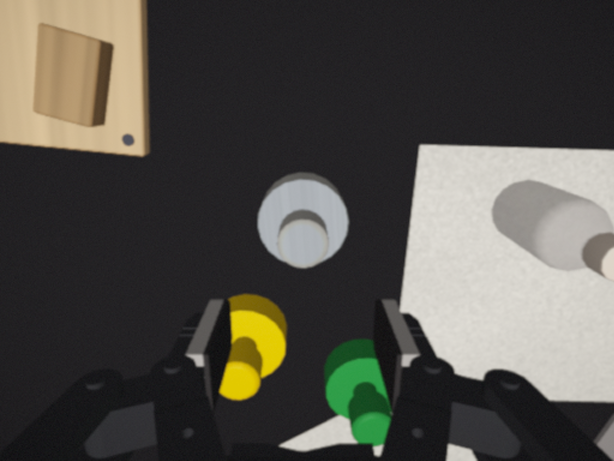

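The wrist view shows the grey steel weight at (303,215)/1.2 with its knob at (303,243). Yellow and green stand clear of the jaws, and the estimate agrees to under 1 mm. I'll go down and grip.

>>> play_rows([
  [0.65,[2,-1,30],0],
  [0.65,[2,-1,60],0],
  [0.65,[2,-1,85],0],
  [0.65,[2,-1,98],0],
  [0.65,[2,-1,105],0],
  [0.65,[2,-1,105],0],
  [0,[2,-1,105],0],
  [0,[2,-1,105],0],
  [0,[2,-1,105],0],
  [0,[2,-1,105],0],
  [0,[2,-1,105],0],
  [0,[2,-1,105],0],
])

```text
time_s: 8.4
tool_pos: [0.4249, -0.2165, 0.0514]
tcp_rot: [3.096, 0.518, 0.003]
ft_force: [0.2, -2.7, 7.2]
opening: 0.0279
grasp_force: 59.3
```

>>> play_rows([
  [0,[0,0,-6],0],
  [0,[0,0,-18],0],
  [0,[0,0,-38],0],
  [0,[0,0,-58],0],
  [0,[6,-4,-72],0],
  [0,[22,-16,-75],0],
  [0,[45,-32,-75],0],
  [0,[70,-50,-75],0],
  [0,[95,-68,-75],0],
  [0,[120,-85,-75],0],
  [0,[145,-103,-75],0],
  [0,[170,-121,-75],0],
  [0,[195,-139,-75],0],
  [0,[218,-155,-75],0],
  [0,[237,-169,-75],0],
  [0,[250,-178,-75],0],
  [0,[256,-182,-75],0],
  [0,[258,-183,-75],0],
  [0,[258,-183,-75],0],
  [0,[258,-183,-75],0],
])

```text
time_s: 10.4
tool_pos: [0.6075, 0.0408, 0.1251]
tcp_rot: [3.099, 0.517, -0.002]
ft_force: [-0.5, -0.2, -6.7]
opening: 0.028
grasp_force: 60.1
```

```bash
cat > i.py <<'E'
from h import *
s=get_state(); print(s["time_s"],s["tool_pos"],s["tcp_rot"],s["opening"],s["grasp_force"],s["ft_force"])
fs=[grab_frame("wrist"),grab_frame("scene"),grab_frame("side")]
a=cv2.resize(fs[1]["img"][150:260,160:300],(500,393),interpolation=cv2.INTER_CUBIC);b=cv2.resize(fs[0]["img"],(300,225))
c=cv2.resize(fs[2]["img"][120:230,220:360],(500,393),interpolation=cv2.INTER_CUBIC)
save(fs[0],"wrist2.png",s=1.2)
cv2.imwrite("pics/held.png",np.hstack([a[:,:400],c[:,:400]])[:,:,::-1])
for f in fs: print([(t,np.round(d["at"],1).tolist(),round(d["confidence"],2)) for t in("weight_center","bar_end","bar") for d in landmark_of(f,t)])
f=fs[0]; d=np.array([np.cos(np.radians(-70)),np.sin(np.radians(-70))]); n=np.array([-d[1],d[0]]); p=np.array([.5625,.1675])
for x in(190,135,85):
  for y in(-20,20): print(x,y,(proj(f,[*(p+d*x/1e3+n*y/1e3),.027])*1.2).round(1))
E
python3 i.py
```

```text
10.4 [0.60752377 0.04082301 0.12509496] [ 3.09867774e+00  5.16694320e-01 -1.79072707e-03] 0.028026234470324134 60.05792416341137 [-0.52863325 -0.23820418 -6.66857492]
[('weight_center', [250.4, 260.6], 0.81), ('weight_center', [207.1, 249.7], 0.66), ('bar_end', [304.1, 196.7], 0.7), ('bar', [74.0, 196.7], 0.83)]
[('weight_center', [158.6, 155.8], 0.93), ('weight_center', [224.4, 200.6], 0.73), ('weight_center', [180.2, 159.1], 0.65), ('bar_end', [208.6, 232.4], 0.92), ('bar', [281.1, 231.6], 0.84)]
[('weight_center', [256.6, 269.9], 0.7), ('weight_center', [276.9, 295.1], 0.59), ('weight_center', [288.3, 167.2], 0.58), ('weight_center', [266.3, 200.7], 0.17), ('bar_end', [299.5, 196.9], 0.68), ('bar', [249.6, 180.7], 0.81)]
190 -20 [395.6 270.6]
190 20 [399.6 206.4]
135 -20 [304.3 272. ]
135 20 [303.2 208. ]
85 -20 [221.5 273.4]
85 20 [215.8 209.5]
```

View pics/wrist2.png

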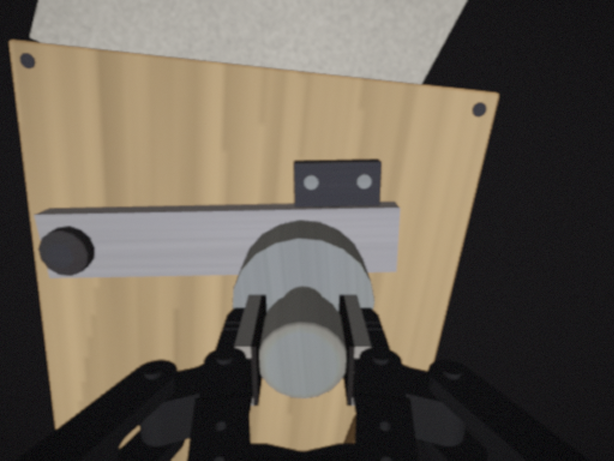

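The weight is held, and the bar is still flush on the stop. Its outer corners at (396,270) and (399,207) match the prediction to 1 px. I'll lower the weight slowly with a +2 mm correction.

>>> play_rows([
  [0,[1,0,6],0],
  [0,[2,0,14],0],
  [0,[2,0,22],0],
  [0,[2,0,29],0],
  [0,[2,0,35],0],
  [0,[2,0,39],0],
  [0,[2,0,42],0],
  [0,[2,0,44],0],
  [0,[2,0,45],0],
  [0,[2,0,45],0],
  [0,[2,0,45],0],
])

```text
time_s: 12.1
tool_pos: [0.6104, 0.0423, 0.0805]
tcp_rot: [3.098, 0.518, 0.001]
ft_force: [0.2, -0.0, -6.4]
opening: 0.0281
grasp_force: 60.0
```

>>> play_rows([
  [0,[0,0,0.7],0],
  [0,[0,0,1.4],0],
  [0,[0,0,1.8],0],
  [0,[0,0,2.2],0],
  [0,[0,0,2.2],0],
])

```text
time_s: 12.6
tool_pos: [0.6103, 0.0423, 0.0785]
tcp_rot: [3.098, 0.518, 0.001]
ft_force: [-0.7, 0.2, -2.9]
opening: 0.0279
grasp_force: 60.3
```

>>> play_rows([
  [0,[0,0,0.5],0],
  [0,[0,0,0.8],0],
  [0,[0,0,0.8],0],
])

```text
time_s: 12.9
tool_pos: [0.6104, 0.0423, 0.0784]
tcp_rot: [3.098, 0.518, 0.001]
ft_force: [-3.0, -0.9, 5.1]
opening: 0.0284
grasp_force: 61.1
```

>>> play_rows([
  [0.4,[0,0,0],0],
  [0.5,[0,0,0],0],
  [0.6,[0,0,0],0],
  [0.65,[0,0,0],0],
  [0.65,[0,0,0],0],
  [0.65,[0,0,-8],0],
  [0.65,[0,0,-25],0],
  [0.65,[0,0,-50],0],
  [0.65,[0,0,-85],0],
  [0.65,[0,0,-120],0],
  [0.65,[0,0,-120],0],
  [0.65,[0,0,-120],0],
])

```text
time_s: 14.1
tool_pos: [0.6109, 0.0424, 0.1987]
tcp_rot: [3.098, 0.518, 0.004]
ft_force: [-0.3, 0.4, -0.6]
opening: 0.0557
grasp_force: 0.0
```

```bash
cat > j.py <<'E'
from h import *
s=get_state(); print(s["time_s"],s["tool_pos"],s["opening"],s["ft_force"])
fs=[grab_frame("wrist"),grab_frame("scene"),grab_frame("side")]
g=lambda f,z:cv2.resize(f["img"][z[1]:z[1]+110,z[0]:z[0]+140],(400,314),interpolation=cv2.INTER_CUBIC)
cv2.imwrite("pics/fin.png",np.hstack([g(fs[1],(170,150)),g(fs[2],(220,120))])[:,:,::-1])
L=[[np.array(d["at"]) for d in landmark_of(f,"weight_center")] for f in fs]
d=np.array([np.cos(np.radians(-70)),np.sin(np.radians(-70))]); n=np.array([-d[1],d[0]]); p=np.array([.5625,.1675])
w0=[.610,.042,.06]
uv=[min(l,key=lambda a:np.linalg.norm(a-proj(f,w0))) for l,f in zip(L,fs)]
w=tri(fs,uv); v=w[:2]-p; print(w,"bar x,y",v@d,v@n,[(proj(f,w)-a).round(1) for f,a in zip(fs,uv)])
E
python3 j.py
```

```text
14.1 [0.61089351 0.04236111 0.19870238] 0.05567897780644465 [-0.2780324   0.35521758 -0.63384475]
[0.61399304 0.04468349 0.06445479] bar x,y 0.13302142600078773 0.006381907843228891 [array([-0.1, -4.7]), array([-0.8, -0.6]), array([-0.6,  0.2])]
```

View pics/fin.png

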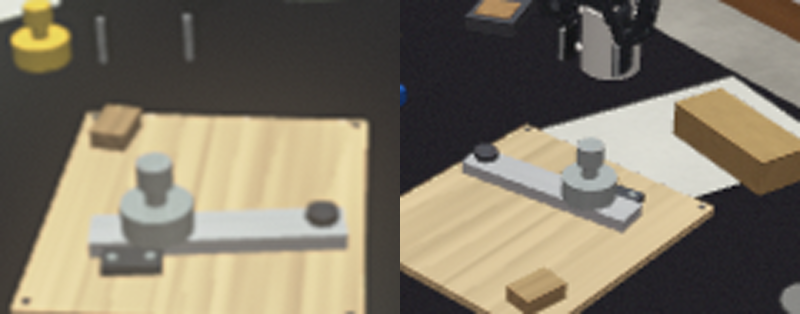

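The weight stands upright on the bar's outer half at (155,200), and the bar is still flush with the stop at (130,260). The gripper is clear, so I'm handing in.

```bash
python3 -c "
from plant import *
print(job_done())"
```

```text
the job is handed in; nothing more can be done
None
```

The bar lies flush against the stop, with the steel weight released upright on its outer half about 134 mm from the pin and near the centre line (estimates 0 to 6 mm off); the job was handed in at about 14 s, with no verdict returned.

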